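# Set a sine plate to 30 degrees and load a mould insert on it

### The arm

A 6-joint arm with a two-finger parallel gripper is mounted at the origin on the work surface; the furniture and walls round the work are solid. World frame = base frame: x ahead of the robot, y to its left, z up, the work surface at z = 0. Lengths are in m, angles in rad, forces in N, time in s.
With the tool pointing down it reaches from about 0.275 to 0.85 m from the base axis. Payload 19 kg.
Tool frame: the origin (TCP) lies midway between the tips of the shut fingers; the grasp point (between the pads) lies robot.pinch_z behind it (robot.pinch_z is the distance from the TCP to the grasp point, in m); y points along the fingers, z is the direction in which the jaws open and shut, and the axes are right-handed (so a half turn about y gives the same grasp; the last joint's range is limited). The gripper opens to 85 mm and grips with 20 to 120 N. Pads are 22 mm wide; open, the fingers measure 114 mm over their backs; the gripper's body (76 mm by 85 mm) begins 54 mm behind the grasp point. The pads swing forward as they close: fully open they stand 13 mm farther back than shut.
Start: joints at [-1.376, 0.15, 1.437, -0, 1.554, -0.134], TCP at [0.186, -0.544, 0.205] pointing down, gripper open.
Joint ranges: [-2.8, 2.8], [-0.68, 2.1], [0.12, 2.68], [-1.39, 4.53], [0.16, 2.79], [-2.81, 2.81]. Speed limits (rad/s): [1.89, 1.89, 2.22, 3.01, 3.01, 3.01].

### API

Orientations are given as a 3x3 rotation matrix whose columns are the frame's x, y, z axes.
In Python, from bench import robot, imaging, job, spotter gives the robot as it stands. The module is installed in compiled form; this text tells all that it offers.
- The arm moves only by the tool jog_arm, never from a script. Its argument "rows" is a list of rows, each a list of 3 entries, a list of its own where there are three numbers: the shift along the tool's x, y, z in units of 50 mm (1.0 is 50 mm), then the turn, a rotation vector about the tool's x, y, z in units of 6 degrees (1.0 is 6 degrees), then the closure, from -1 (fully open) to 1 (shut). In form: [[[tx, ty, tz], [ax, ay, az], jaw], ...]. A call has 1 to 12 rows; each row is the pose to reach, as a shift and turn from the pose commanded when the call began, along the tool's axes at that moment; what a row does not reach only later rows make up. A row lasts 1/10 s, in which the tool goes at most 50 mm and 8.59 degrees, less where a joint would pass 70% of its speed; a pose out of reach is approached as far as the arm can. A call with a gripper value outside its range is refused whole. The fingers move at their own pace and stop on an object; "squeeze" is the grip in N (left out, the last holds). Time passes only in rows, so rows that repeat a pose let the fingers close. It gives the time, the measured TCP pose, the force and the opening at its end, in the units of the state.
- robot.get_obs(): the state, without advancing time (a new reading comes with each control period).
- imaging.capture(name): name is "scene" or "side" or "wrist"; returns (picture, depth): 400x640x3 uint8, red, green, blue; 400x640 float32, m along the optical axis (not along the pixel's ray), 0 where there is no reading.
- imaging.get_calibration(name): a dict with "mtx" (3x3 intrinsics, pixels), "eye" and "orientation" of the camera in the world; the wrist camera has in their place "mount" (4x4, takes a point from camera to tool coordinates, whose origin is the TCP and whose axes are the tool frame's). Camera axes: x right, y down, z forward; pixel columns grow to the right and rows downward; lengths in m; the calibration is good to about 2 mm. A picture is of the moment at which its call begins: read the wrist's pose just before it. get_calibration takes no time and is no camera call.
- job.finish_job(): hands the job in, once; it reports no verdict.
Trained networks look in the newest picture that a camera, given by its name, has taken for a name from the list of things; names that differ only in an ending like _2 or _b are one class to them, and where a whole thing is asked for, a point or a joint stands for the part that bears it (a point fixed in the world has none). Each returns a list of dicts, best first, with "conf" (0 to 1); they miss things now and then, are a little off and sometimes report something else, mostly with a low value. They report only what shows in the picture. A call takes as long as a camera call. They do not tell look-alikes from the thing itself.
- spotter.silhouettes(thing, camera): "mask" (400x640 bool, what is visible of it) and "box" ([left, top, right, bottom] in pixels, round what is visible of it).
- spotter.pinpoint(thing, camera): "uv" ([column, row] in pixels: a listed point, or the origin of a listed thing).
The state is a dict: "time": time; "joint_positions": joint angles; "qvel": joint speeds; "joint_efforts": joint torques, N m; "eef_pos": TCP position; "ee_rot": TCP orientation; "contact_force": force on the tool from outside, world axes, zero at the start; "wrist_torque": the same for the moment, N m; "finger_gap": opening from 0.0 (shut) to 1.0 (fully open).
Only numpy, scipy, OpenCV 4.12 (cv2) and the standard library are available. Lean on these libraries where they do the work, as an engineer would, in place of code of your own. Each camera call takes 0.05 s, during which the arm holds its last target. There are 200 camera calls.

### The job

Set the small sine plate to 30 degrees for this mould insert: swing its hinged top plate right up by the black handle at its end so that it stands upright, stand the tall 50 mm square gauge block on the base where the plate's far roller will come down, and lower the plate by its handle, without letting it fall, until the roller rests on the block. Then lay the steel core insert flat on the middle of the tilted plate with one of its short ends square against the stop bar, so that it stays there when you let go. Leave the short gauge block and the two bushings where they are.

Things in the scene. Friction and masses are not known exactly. Their poses are not given: they have to be found in the camera images.
- hinge_axis (a point): Middle of the sine plate's hinge axis, 29 mm above the bench. Its axes are the base's: x level from the hinge end (nearer the robot) to the end that rises, y along the hinge axis, z up. A point a out along the plate and b above the hinge line stands, with the plate at angle t, at x = a cos t - b sin t, z = a sin t + b cos t from here.
- sine_base: Steel base of the sine plate, 144 x 80 x 20 mm, with 6 mm cheeks beside the hinge (93 mm wide, 39 mm high there); fixed to the bench, its place and turn vary. Origin under its middle, x towards the end that rises. The top plate on it is 78 mm wide and 16 mm thick.
- sine_top (a joint): Angle of the top plate, rad: 0 flat on the base, 0.524 = 30 degrees, 1.571 upright (hinge stop). Plate 0.6 kg, hinge friction 0.15 N m: left above about 1.3 rad it stays, lower down it falls by its weight. Keep it above 1.4 while a gripper works over the base from above.
- far_roller (a point): Middle of the steel roller under the far end of the top plate, 18 mm diameter, 76 mm long, 100 mm out from the hinge axis on the hinge line. At flat it rests on the base; with the 50 mm block under it the plate stands at exactly 30 degrees.
- handle (a point): Middle of the bow handle at the far end of the top plate: a black sleeve 20 mm diameter, 42 mm long, parallel to the hinge axis, between two steel arms; 154 mm out from the hinge axis and 13 mm above the hinge line, 38 mm from the plate's end face. Its axes turn with the plate, y along the sleeve. The sleeve turns freely on its bar, so a gripper pinching it may stay upright as the plate swings.
- block_seat (a point): Point on the base's flat top, 20 mm above the bench, on the middle line, 86.6 mm from the hinge axis: the roller comes down over it when the plate is at 30 degrees, so the gauge block must stand centred here to within 10 mm. Axes as the base's.
- stop_foot (a point): Middle of the line where the plate's upper face meets the stop bar, 21 mm from the hinge line. Axes turn with the plate: x up the plate away from the bar (plate is 116 mm long that way), y along the bar, z square out of the face. The bar is 78 mm long, 8 mm thick, 12 mm above the face. The face is ground and slippery (friction about 0.25): at 30 degrees a part slides down to the bar.
- tall_block_mid (a point): Centre of the tall square steel gauge block, 24 x 24 mm, 50 mm high, small hole down its middle, 0.21 kg, loose, standing upright on the bench. z up, x and y square to its sides.
- insert_mid (a point): Centre of the core insert, a grey steel block with a step and a hole in its top, 36 mm (x axis) x 50 mm (y axis) x 25 mm (z axis, up), 0.2 to 0.45 kg, loose, lying on the bench. Its short ends are the two 36 mm wide faces across its y axis; either may go against the bar.
- short_block_mid (a point): Centre of the short gauge block, 30 x 14 mm, 30 mm high, loose, standing on the bench: to be left alone. The tall block, the short block and the insert may stand in one another's places.
- bushing_a_mid (a point): Centre of a flanged steel guide bushing, 32 mm diameter, 34 mm high, loose on the bench near the foot of the mould half: to be left alone.
- bushing_b_mid (a point): Centre of a second bushing like the first, loose towards the green pin case on the right: to be left alone.
- mould_half: A tall grey mould half standing on the bench left of the sine plate, straight ahead of the robot: fixed, 206 mm wide, 74 mm deep, 260 mm high, with a T-bar on top up to 390 mm. Origin under its middle. Pass above it, or between it and the robot.
There are look-alikes about, which are no part of the job. What is shaped like the part that bears insert_mid but yellow is not meant.

How it is judged:
On the way, in this order (a step that is already met when the one before it is completed fails the run):
1. the top plate is swung up until it stands (over 70 degrees) (value of joint sine_top above 1.22 rad), for 0.2 s.
2. the tall gauge block stands upright on the base on the roller's place and is let go, the plate still up (horizontal distance between tall_block_mid and block_seat below 0.011 m and z of tall_block_mid in the frame of block_seat between 0.023 and 0.027 m and angle between tall_block_mid's own z axis and vertical below 0.05 rad and contact force between the fingers and tall_block below 0.1 N and value of joint sine_top above 1 rad), for 0.2 s.
3. the plate is lowered until its roller rests on the block, at 30 degrees (value of joint sine_top between 0.5 and 0.547 rad and contact force between sine_top and tall_block above 0.5 N), for 0.2 s.
At the end, for the whole second after the job is handed in: The plate rests by its roller on the upright tall block (within 12 mm of its place) at 30 degrees within 1.3; the insert lies still and free, flat on the plate, a short end against the stop bar (gap under 3 mm, square within 4 degrees), within 15 mm of the plate's middle line (all of step 3 and horizontal distance between tall_block_mid and block_seat below 0.012 m and angle between tall_block_mid's own z axis and vertical below 0.05 rad and x of insert_mid in the frame of stop_foot between 0.0225 and 0.028 m and y of insert_mid in the frame of stop_foot between -0.015 and 0.015 m and z of insert_mid in the frame of stop_foot between 0.0105 and 0.015 m and angle between the z axis of insert_mid and the z axis of stop_foot, either way round below 0.06 rad and angle between the y axis of insert_mid and the x axis of stop_foot, either way round below 0.07 rad and linear speed of insert below 0.01 m/s and contact force between the fingers and insert below 0.1 N); the robot touches nothing.
It fails at once if the plate is let fall (swings down faster than 3 rad/s) (velocity of joint sine_top below -3 rad/s).
It fails at once if the short gauge block is moved by more than 15 mm or knocked over (distance of short_block_mid from where it was at the start of the episode above 0.015 m or angle between short_block_mid's own z axis and vertical above 0.5 rad).
It fails at once if a bushing is moved by more than 15 mm (distance of any of bushing_a_mid, bushing_b_mid from where it was at the start of the episode above 0.015 m).
It also fails if it takes over 72 s, if anything falls off the work surface, if the arm or the gripper's body presses on something with over 40 N, if the wrist force passes 120 N, or if a joint passes its speed limit or range.

## Working session

There is one attempt and no reset: what is moved stays moved. The work goes in short steps, Python scripts to look and compute and a tool call to move; the robot and the scene stay as the last step left them, time stands still between calls to the robot, and variables do not carry over. Pictures are saved under pics/ and viewed, on a budget of 10 in all, crops included, one or two more only if the job needs it, and the job is handed in when it is done.

Besides the shell and the picture viewer there is one more tool, called after "Call:" as name([rows], argument=value, ...), one row to a line, values as JSON. jog_arm: Moves the arm, as the interface text tells. Its arguments: {"type":"object","properties":{"rows":{"type":"array","items":{"type":"array"}},"squeeze":{"type":"number"}},"required":["rows"]}

```bash
mkdir -p pics
python3 - <<'E'
from bench import robot, imaging, job, spotter
import cv2,numpy as np
o=robot.get_obs();print(o['time'],o['eef_pos'],o['ee_rot'],o['finger_gap'],robot.pinch_z)
P=[]
for c in ['scene','side']:
    im,d=imaging.capture(c);P.append(im);cal=imaging.get_calibration(c);print(c,cal)
    np.savez(f'{c}0.npz',im=im,d=d)
    for t in ['hinge_axis','handle','far_roller','block_seat','stop_foot','tall_block_mid','insert_mid','short_block_mid','bushing_a_mid','sine_base']:
        for r in spotter.pinpoint(t,c)[:3]:
            u,v=np.array(r['uv']).astype(int);dd=d[min(v,399),min(u,639)]
            p=np.linalg.inv(cal['mtx'])@[u,v,1]*dd
            w=np.array(cal['orientation'])@p+cal['eye']
            print(t,r['conf'],u,v,w.round(4))
cv2.imwrite('pics/a.png',cv2.cvtColor(P[0],cv2.COLOR_RGB2BGR))
cv2.imwrite('pics/b.png',cv2.cvtColor(P[1],cv2.COLOR_RGB2BGR))
E
```

```text
0.0 [ 0.18561708 -0.54392664  0.20459959] [[-9.46419834e-01 -1.93557998e-04  3.22938787e-01]
 [-3.22938788e-01  1.16432105e-03 -9.46419137e-01]
 [-1.92817434e-04 -9.99999303e-01 -1.16444392e-03]] 1.0000376121452146 0.0187
scene {'mtx': array([[485.77150449,   0.        , 319.7678837 ],
       [  0.        , 485.77150449, 209.94529643],
       [  0.        ,   0.        ,   1.        ]]), 'eye': array([-0.35952689, -0.65181252,  0.73788954]), 'orientation': array([[ 0.44990863, -0.52258118,  0.7242176 ],
       [-0.89298302, -0.27484866,  0.35642607],
       [ 0.01278868, -0.80707318, -0.59031291]])}
hinge_axis 0.64 318 235 [ 0.4002 -0.2745  0.0476]
handle 0.69 362 207 [ 0.5474 -0.32    0.0466]
far_roller 0.88 343 218 [ 0.4779 -0.3005  0.0527]
block_seat 0.55 340 227 [ 0.4468 -0.3073  0.0501]
stop_foot 0.66 317 226 [ 0.4099 -0.2669  0.0639]
tall_block_mid 0.69 321 270 [ 0.321  -0.322   0.0272]
tall_block_mid 0.24 317 229 [ 0.4026 -0.2706  0.0618]
insert_mid 0.74 386 299 [ 0.3111 -0.4726  0.0218]
insert_mid 0.69 400 237 [ 0.1596 -0.5212  0.3107]
short_block_mid 0.74 344 225 [ 0.4541 -0
[... 612 characters left out ...]
xis 0.91 294 211 [ 0.3979 -0.2939  0.0495]
handle 0.86 367 207 [ 0.548  -0.3335  0.0475]
far_roller 0.7 342 212 [ 0.4902 -0.3302  0.0457]
far_roller 0.3 365 268 [ 0.4451 -0.5025  0.03  ]
block_seat 0.75 334 214 [ 0.4757 -0.3225  0.0403]
stop_foot 0.67 298 198 [ 0.428  -0.2402  0.0504]
stop_foot 0.65 362 267 [ 0.4412 -0.4991  0.0309]
tall_block_mid 0.74 265 231 [ 0.3257 -0.3243  0.0347]
insert_mid 0.82 373 248 [ 0.4991 -0.4411  0.0204]
insert_mid 0.66 290 284 [ 0.3168 -0.4852  0.0238]
short_block_mid 0.74 311 244 [ 0.3952 -0.3885  0.0247]
short_block_mid 0.59 372 247 [ 0.4997 -0.4367  0.0199]
bushing_a_mid 0.73 245 193 [ 0.3449 -0.0955  0.017 ]
sine_base 0.91 319 223 [ 0.4459 -0.3131  0.0208]
```

View pics/a.png

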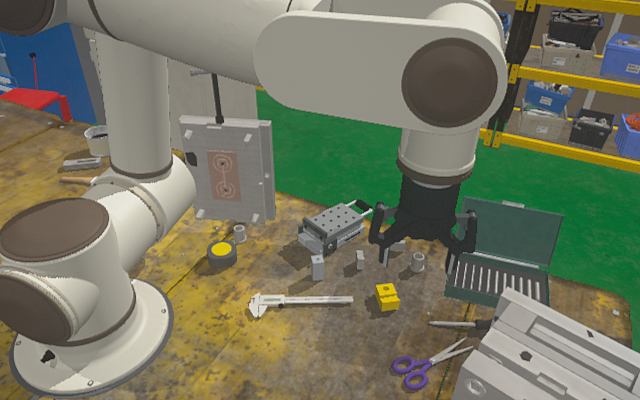

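View pics/b.png

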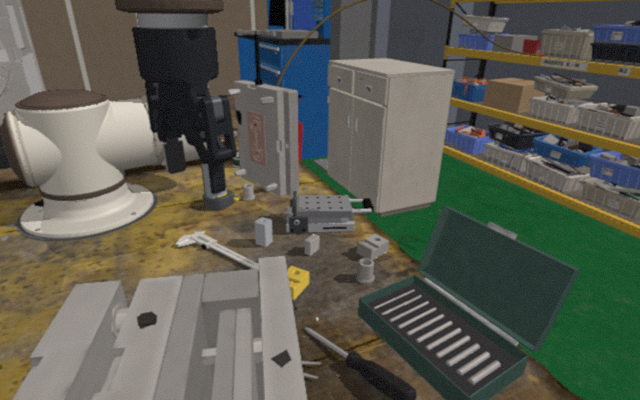

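The side view (b.png) shows these things:
- Tall block at (265,231), short block at (311,244), grey insert at (373,248).
- Yellow look-alike insert at (295,284).
- Bushing b at (365,268), bushing a at (248,192), and the sine plate at (325,210).

In the scene view (a.png) the gripper hides the grey insert. I'll raise the wrist over the middle for an accurate look.

```bash
cat > h.py <<'E'
from bench import robot, imaging, job, spotter
import numpy as np, cv2
from scipy.spatial.transform import Rotation as R
def cap(c):
    o=robot.get_obs(); im,d=imaging.capture(c); k=imaging.get_calibration(c)
    if 'mount' in k:
        T=np.eye(4);T[:3,:3]=o['ee_rot'];T[:3,3]=o['eef_pos'];T=T@np.array(k['mount'])
    else:
        T=np.eye(4);T[:3,:3]=k['orientation'];T[:3,3]=k['eye']
    return im,d,np.array(k['mtx']),T
def cloud(d,K,T):
    v,u=np.mgrid[:400,:640]; p=np.stack([(u-K[0,2])/K[0,0]*d,(v-K[1,2])/K[1,1]*d,d],-1)
    return p@T[:3,:3].T+T[:3,3]
def proj(p,K,T):
    q=(np.asarray(p)-T[:3,3])@T[:3,:3]; q=q@K.T; return q[...,:2]/q[...,2:]
def rot(yaw,tilt=0,plate=0):
    """tool down, jaws (tool z) along heading yaw; leaned so that approach=(sin tilt) along heading plate"""
    y=np.array([np.sin(tilt)*np.cos(plate),np.sin(tilt)*np.sin(plate),-np.cos(tilt)])
    z=np.array([np.cos(yaw),np.sin(yaw),0]); z-=y*(z@y); z/=np.linalg.norm(z)
    return np.stack([np.cross(y,z),y,z],1)
def go(p,Rt,p0=None,R0=None):
    o=robot.get_obs(); p0=o['eef_pos'] if p0 is None else p0; R0=np.array(o['ee_rot'] if R0 is None else R0)
    s=R0.T@(np.asarray(p)-p0)/.05; a=R.from_matrix(R0.T@Rt).as_rotvec()/np.deg2rad(6)
    return s.round(3).tolist(),a.round(3).tolist()
E
python3 - <<'E'
from h import *
k=imaging.get_calibration('wrist');print(k)
m=np.array(k['mount']);o=robot.get_obs()
# place the camera axis over (0.42,-0.35,0)
c=m[:3,3];f=m[:3,2];Rt=o['ee_rot']
for z in(.3,.36):
    off=Rt@(c+f*(z+.1)); print(z,np.round(off,3), go([.40,-.36,z],Rt))
E
```

```text
{'mtx': array([[279.64045729,   0.        , 316.25350017],
       [  0.        , 279.64045729, 199.79931306],
       [  0.        ,   0.        ,   1.        ]]), 'mount': array([[ 2.09401082e-04,  9.49631270e-01,  3.13369441e-01,
        -8.07733129e-02],
       [-5.74993376e-04, -3.13369282e-01,  9.49631172e-01,
        -1.67748254e-01],
       [ 9.99999813e-01, -3.79039147e-04,  4.80411823e-04,
        -1.34687798e-03],
       [ 0.00000000e+00,  0.00000000e+00,  0.00000000e+00,
         1.00000000e+00]])}
0.3 [-0.043 -0.013 -0.212] ([-5.247, -1.897, -2.102], [0.0, 0.0, 0.0])
0.36 [-0.06  -0.019 -0.269] ([-5.247, -3.097, -2.102], [0.0, 0.0, 0.0])
```

Call:
jog_arm([
  [[-4.86,-0.9,-2.23],[0,0,0],-1],
  [[-4.86,-0.9,-2.23],[0,0,0],-1],
  [[-4.86,-0.9,-2.23],[0,0,0],-1],
  [[-4.86,-0.9,-2.23],[0,0,0],-1],
  [[-4.86,-0.9,-2.23],[0,0,0],-1],
  [[-4.86,-0.9,-2.23],[0,0,0],-1],
  [[-4.86,-0.9,-2.23],[0,0,0],-1],
  [[-4.86,-0.9,-2.23],[0,0,0],-1],
  [[-4.86,-0.9,-2.23],[0,0,0],-1],
])

```text
time: 2.0
eef_pos: [0.3791, -0.3607, 0.2499]
ee_rot: [[-0.947, -0.0, 0.322], [-0.322, 0.0, -0.947], [0.0, -1.0, -0.0]]
contact_force: [0.1, -0.3, -0.2]
finger_gap: 0.997
```

Run:
```python
from h import *
o=robot.get_obs();print(o['time'],o['eef_pos'],np.abs(o['qvel']).max())
im,d,K,T=cap('wrist');C=cloud(d,K,T)
np.savez('w1.npz',im=im,d=d,K=K,T=T)
cv2.imwrite('pics/c.png',cv2.cvtColor(im,cv2.COLOR_RGB2BGR))
for t in ['hinge_axis','handle','far_roller','block_seat','stop_foot','tall_block_mid','insert_mid','short_block_mid','bushing_a_mid']:
    for r in spotter.pinpoint(t,'wrist')[:3]:
        u,v=np.array(r['uv']).round().astype(int); 
        print(t,r['conf'],u,v,C[np.clip(v,0,399),np.clip(u,0,639)].round(4))
```

```text
2.0 [ 0.37909638 -0.36065609  0.24992684] 0.010572281858807604
hinge_axis 0.66 255 119 [ 0.4171 -0.2645  0.0494]
handle 0.69 332 12 [ 0.5579 -0.3173  0.0509]
handle 0.54 270 190 [ 0.3327 -0.308   0.0483]
far_roller 0.81 303 59 [ 0.5021 -0.3008  0.0477]
far_roller 0.63 257 120 [ 0.4166 -0.2671  0.0487]
block_seat 0.6 294 64 [ 0.4933 -0.2924  0.0497]
tall_block_mid 0.73 250 120 [ 0.4152 -0.2612  0.0613]
tall_block_mid 0.71 269 190 [ 0.3325 -0.3067  0.0491]
tall_block_mid 0.66 424 147 [ 0.4539 -0.5006  0.0045]
insert_mid 0.68 395 92 [ 0.5068 -0.4253  0.024 ]
insert_mid 0.63 373 216 [ 0.3346 -0.4656  0.0217]
short_block_mid 0.73 329 155 [ 0.4012 -0.3707  0.027 ]
short_block_mid 0.69 123 121 [ 0.3505 -0.0818  0.0091]
bushing_a_mid 0.57 124 122 [ 0.3494 -0.083   0.0087]
```

View pics/c.png

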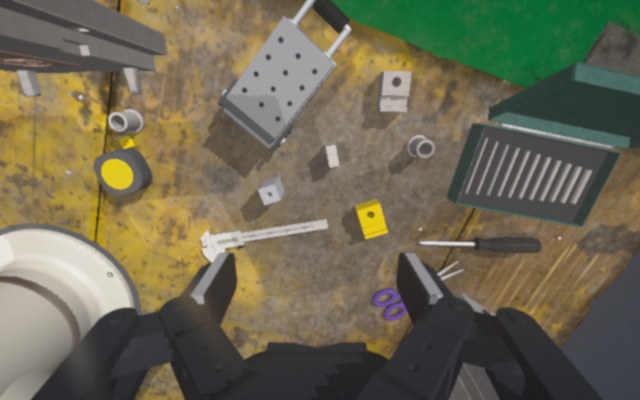

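The wrist view shows the sine plate at (280,85) with its sleeve at (330,12), tall block (270,190), short block (332,155), grey insert (396,90), yellow look-alike (371,218), and bushings at (124,122) and (420,147). I'll fit the poses from depth in all the views.

Run:
```python
from h import *
def fit(P,c,r,z0,z1,n):
    m=(np.hypot(P[...,0]-c[0],P[...,1]-c[1])<r)&(P[...,2]>z0)&(P[...,2]<z1)
    q=P[m]
    if len(q)<20: print(n,len(q));return
    (cx,cy),(w,h),a=cv2.minAreaRect((q[:,:2]*1000).astype(np.float32))
    print(n,len(q),'rect mm',round(cx,1),round(cy,1),round(w,1),round(h,1),round(a,1),'z',q[:,2].mean().round(4),np.percentile(q[:,2],[10,90]).round(4))
for c in ['wrist','scene','side']:
    if c=='wrist':
        z=np.load('w1.npz');d,K,T=z['d'],z['K'],z['T']
    else:
        z=np.load(c+'0.npz');d=z['d'];k=imaging.get_calibration(c);K=k['mtx'];T=np.eye(4);T[:3,:3]=k['orientation'];T[:3,3]=k['eye']
    P=cloud(d,K,T);print(c)
    fit(P,(.328,-.316),.035,.042,.056,'tall')
    fit(P,(.400,-.375),.03,.024,.035,'short')
    fit(P,(.507,-.432),.05,.02,.03,'ins')
    fit(P,(.507,-.432),.05,.01,.03,'ins lower')
    fit(P,(.455,-.285),.1,.044,.054,'plate')
    fit(P,(.41,-.27),.08,.056,.068,'bar')
    fit(P,(.555,-.32),.035,.044,.056,'handle')
```

```text
wrist
tall 315 rect mm 326.8 -308.5 24.4 24.4 37.5 z 0.0484 [0.0471 0.0498]
short 216 rect mm 402.2 -375.0 29.7 13.9 30.3 z 0.0289 [0.028 0.03 ]
ins 793 rect mm 507.8 -425.2 50.1 36.1 16.6 z 0.0238 [0.0225 0.025 ]
ins lower 1136 rect mm 507.8 -425.3 49.9 36.5 17.2 z 0.022 [0.0182 0.0248]
plate 6874 rect mm 481.4 -284.8 78.3 150.9 68.2 z 0.0488 [0.0477 0.0499]
bar 464 rect mm 412.9 -257.6 78.2 8.2 68.2 z 0.0606 [0.0594 0.0617]
handle 786 rect mm 549.0 -313.1 57.3 39.4 67.0 z 0.0481 [0.0447 0.0509]
scene
tall 134 rect mm 324.3 -310.2 28.4 24.1 38.8 z 0.0502 [0.0451 0.0532]
short 80 rect mm 399.7 -376.6 33.9 14.3 30.1 z 0.0308 [0.0277 0.0332]
ins 54 rect mm 489.1 -441.7 17.1 37.5 62.0 z 0.0238 [0.0209 0.0269]
ins lower 101 rect mm 487.4 -438.3 20.3 41.1 52.3 z 0.0197 [0.0125 0.0266]
plate 1095 rect mm 477.9 -285.2 82.7 156.6 68.9 z 0.051 [0.0477 0.0533]
bar 141 rect mm 410.3 -259.3 79.7 10.0 67.2 z 0.062 [0.0574 0.0651]
handle 154 rect mm 550.2 -314.9 59.9 38.3 67.7 z 0.0496 [0.0454 0.0543]
side
tall 132 rect mm 326.2 -309.7 26.5 26.2 40.0 z 0.0482 [0.0439 0.0504]
short 97 rect mm 401.5 -377.0 31.3 15.5 33.5 z 0.0289 [0.0258 0.0306]
ins 284 rect mm 507.5 -426.4 52.9 37.6 18.2 z 0.0239 [0.0208 0.0258]
ins lower 452 rect mm 507.7 -426.3 52.8 38.0 17.4 z 0.021 [0.0137 0.0256]
plate 1046 rect mm 479.6 -285.8 81.6 153.6 67.3 z 0.0495 [0.0465 0.0508]
bar 71 rect mm 412.2 -260.5 78.2 6.6 69.0 z 0.0616 [0.0598 0.0629]
handle 130 rect mm 551.7 -317.6 56.9 37.0 55.9 z 0.0483 [0.045  0.0519]
```

Run:
```python
import cv2,numpy as np
a=cv2.imread('pics/c.png')[0:240,200:440];a=cv2.resize(a,None,fx=2.4,fy=2.4,interpolation=3)
cv2.imwrite('pics/d.png',a)
```

```text
(no output)
```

View pics/d.png

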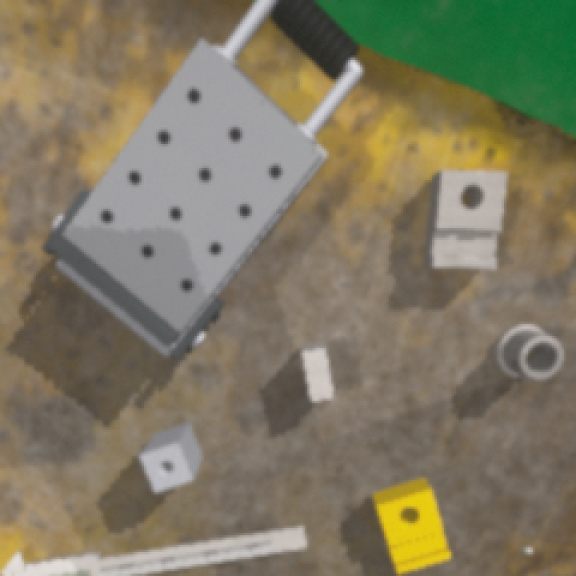

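The enlarged crop settles the candidates:
- **Tall block:** (270,190). It is square with a small hole; the slim one at (332,155) is the short block.
- **Insert:** the grey stepped one at (396,90), since the one at (371,218) is yellow.

The base x axis heads -21.8°.

```bash
cat >> h.py <<'E'
YAW=np.deg2rad(-21.8); U=np.array([np.cos(YAW),np.sin(YAW),0]); H=np.array([.4163,-.2598,.029])
def pl(t,a,b): return H+U*(a*np.cos(t)-b*np.sin(t))+np.array([0,0,a*np.sin(t)+b*np.cos(t)])
E
python3 - <<'E'
from h import *
h=pl(0,.154,.013);print(h);o=robot.get_obs()
Rt=rot(YAW)
h1=h.copy();h1[2]=.12;print(go(h1,Rt))
h[2]=.021;print('desc',go(h,Rt,h1,Rt))
print('swing tool units', [ (np.round((Rt.T@(pl(t,.154,.013)-pl(0,.154,.013)))/.05,2)).tolist() for t in np.linspace(0,1.571,25)[1:]])
E
```

```text
[ 0.55928682 -0.31699065  0.042     ]
([-3.682, 2.603, 0.341], [0.001, -8.229, -0.001])
desc ([0.0, 1.98, 0.0], [0.0, 0.0, 0.0])
swing tool units [[0.0, -0.2, -0.02], [-0.0, -0.4, -0.06], [-0.0, -0.6, -0.11], [-0.0, -0.79, -0.17], [0.0, -0.98, -0.25], [-0.0, -1.16, -0.33], [0.0, -1.34, -0.43], [0.0, -1.51, -0.54], [0.0, -1.67, -0.66], [-0.0, -1.82, -0.79], [-0.0, -1.97, -0.94], [-0.0, -2.1, -1.09], [0.0, -2.23, -1.24], [-0.0, -2.34, -1.41], [-0.0, -2.45, -1.59], [0.0, -2.54, -1.77], [-0.0, -2.62, -1.95], [-0.0, -2.69, -2.14], [0.0, -2.74, -2.34], [-0.0, -2.78, -2.53], [0.0, -2.81, -2.73], [0.0, -2.83, -2.94], [-0.0, -2.83, -3.14], [0.0, -2.82, -3.34]]
```

Call:
jog_arm([
  [[-3.68,2.6,0.34],[0,-8.23,0],0.15],
  [[-3.68,2.6,0.34],[0,-8.23,0],0.15],
  [[-3.68,2.6,0.34],[0,-8.23,0],0.15],
  [[-3.68,2.6,0.34],[0,-8.23,0],0.15],
  [[-3.68,2.6,0.34],[0,-8.23,0],0.15],
  [[-3.68,2.6,0.34],[0,-8.23,0],0.15],
  [[-3.68,2.6,0.34],[0,-8.23,0],0.15],
  [[-3.68,2.6,0.34],[0,-8.23,0],0.15],
  [[-3.68,2.6,0.34],[0,-8.23,0],0.15],
  [[-3.68,2.6,0.34],[0,-8.23,0],0.15],
])

```text
time: 3.5
eef_pos: [0.559, -0.3172, 0.1208]
ee_rot: [[-0.373, 0.001, 0.928], [-0.928, -0.0, -0.373], [0.0, -1.0, 0.001]]
contact_force: [-0.4, -0.5, 0.5]
finger_gap: 0.426
```

Run:
```python
from h import *
o=robot.get_obs();print(o['time'],o['eef_pos'],o['finger_gap'],np.abs(o['qvel']).max())
im,d,K,T=cap('wrist')
C=cloud(d,K,T)
for a in [pl(0,.154,.013),pl(0,.154,.013)+.021*np.array([-U[1],U[0],0]),pl(0,.154,.013)-.021*np.array([-U[1],U[0],0])]:
    uv=proj(a,K,T);print(uv);cv2.circle(im,tuple(int(x) for x in uv.round()),3,(255,0,0),1)
for r in spotter.pinpoint('handle','wrist')[:2]: print(r, C[int(r['uv'][1]),int(r['uv'][0])])
m=spotter.silhouettes('handle','wrist');print([(x['conf'],x['box']) for x in m])
cv2.imwrite('pics/e.png',cv2.cvtColor(im,cv2.COLOR_RGB2BGR))
```

```text
3.5 [ 0.55901775 -0.31718644  0.12079514] 0.42628938025356183 0.009379983527007802
[316.99779234 199.72311705]
[316.96560449 177.6839416 ]
[317.02838713 220.6715126 ]
{'uv': [313.9, 195.5], 'conf': 0.75} [ 0.55869561 -0.3088385   0.05082669]
[(0.65, [122.3, 152.3, 329.7, 246.8])]
```

View pics/e.png

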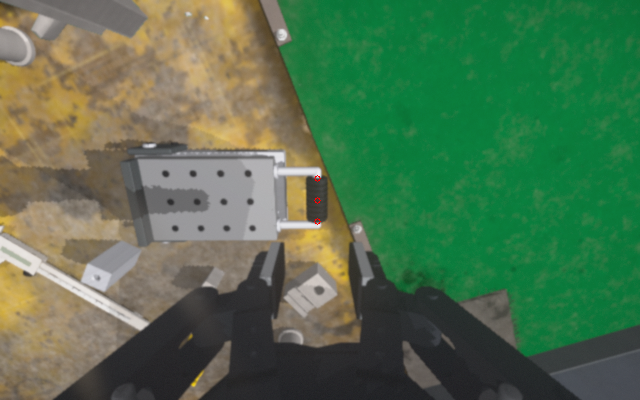

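The marks fall on the sleeve at (317,200), so the model fits. Now I'll descend and pinch.

Call:
jog_arm([
  [[0,0.7,0],[0,0,0],0.15],
  [[0,1.4,0],[0,0,0],0.15],
  [[0,1.8,0],[0,0,0],0.15],
  [[0,2.0,0],[0,0,0],0.15],
  [[0,2.0,0],[0,0,0],0.15],
  [[0,2.0,0],[0,0,0],0.7],
  [[0,2.0,0],[0,0,0],0.7],
  [[0,2.0,0],[0,0,0],0.7],
  [[0,2.0,0],[0,0,0],0.7],
], squeeze=40)

```text
time: 4.55
eef_pos: [0.5595, -0.3172, 0.0221]
ee_rot: [[-0.371, 0.001, 0.929], [-0.929, -0.001, -0.371], [0.001, -1.0, 0.001]]
contact_force: [-5.2, 2.4, 7.1]
finger_gap: 0.157
```

Run:
```python
from h import *
o=robot.get_obs();print(o['time'],o['eef_pos'],o['finger_gap'],o['contact_force'])
```

```text
4.55 [ 0.5595324  -0.31717765  0.02208629] 0.15685613727914696 [-5.20186277  2.37676299  7.07372342]
```

Call:
jog_arm([
  [[0,0,0],[0,0,0],1],
  [[0,0,0],[0,0,0],1],
  [[0,0,0],[0,0,0],1],
])

```text
time: 4.85
eef_pos: [0.5616, -0.3181, 0.0252]
ee_rot: [[-0.371, 0.006, 0.929], [-0.929, -0.004, -0.371], [0.001, -1.0, 0.007]]
contact_force: [-0.3, 3.2, 29.8]
finger_gap: -0.0
```

Run:
```python
from h import *
o=robot.get_obs();print(o['time'],o['eef_pos'],o['finger_gap'],o['contact_force'])
im,d,K,T=cap('wrist')
cv2.imwrite('pics/f.png',cv2.cvtColor(im,cv2.COLOR_RGB2BGR)[120:360,180:460])
```

```text
4.85 [ 0.56156891 -0.31813064  0.02521362] -3.141247034562365e-05 [-0.33778448  3.22687856 29.75185932]
```

View pics/f.png

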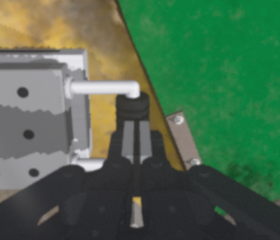

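Run:
```python
from h import *
o=robot.get_obs();print(o['time'],o['eef_pos'],o['finger_gap'],o['contact_force'])
im,d,K,T=cap('wrist');C=cloud(d,K,T)
for v in (210,216,222,228,234,240,250,260,270,280):
  print(v,[(u,*(1000*C[v,u]).round(0).astype(int).tolist(),int(im[v,u].mean())) for u in (302,310,316,322,328)])
im,d,K,T=cap('side');Cs=cloud(d,K,T)
uv=proj(pl(0,.154,.013),K,T).astype(int);print(uv)
a=cv2.resize(im[uv[1]-40:uv[1]+30,uv[0]-60:uv[0]+50],None,fx=6,fy=6,interpolation=cv2.INTER_CUBIC)
cv2.imwrite('pics/g.png',cv2.cvtColor(a,cv2.COLOR_RGB2BGR))
```

```text
4.9 [ 0.56170686 -0.31819555  0.02517506] 0.0015538338230903065 [-0.6638891   3.52238739 31.09126117]
210 [(302, 563, -290, 44, 225), (310, 568, -292, 45, 224), (316, 571, -293, 44, 236), (322, 569, -311, -3, 88), (328, 573, -313, -3, 89)]
216 [(302, 562, -294, 43, 53), (310, 566, -295, 46, 202), (316, 569, -297, 44, 196), (322, 572, -298, 43, 49), (328, 576, -300, 42, 63)]
222 [(302, 562, -295, 49, 56), (310, 566, -296, 51, 61), (316, 569, -298, 50, 63), (322, 572, -300, 49, 56), (328, 574, -303, 44, 61)]
228 [(302, 560, -299, 49, 53), (310, 564, -300, 50, 60), (316, 568, -301, 50, 63), (322, 570, -303, 49, 62), (328, 573, -306, 46, 58)]
234 [(302, 559, -302, 48, 56), (310, 563, -303, 51, 58), (316, 566, -304, 51, 61), (322, 569, -306, 50, 57), (328, 572, -309, 46, 61)]
240 [(302, 557, -306, 49, 53), (310, 562, -306, 51, 70), (316, 565, -308, 50, 46), (322, 568, -310, 49, 71), (328, 570, -313, 45, 70)]
250 [(302, 557, -307, 57, 61), (310, 563, -305, 65, 120), (316, 565, -306, 65, 51), (322, 568, -307, 65, 121), (328, 571, -309, 65, 116)]
260 [(302, 557, -307, 69, 80), (310, 563, -305, 75, 120), (316, 565, -306, 75, 47), (322, 568, -308, 74, 120), (328, 571, -309, 74, 117)]
270 [(302, 559, -304, 83, 104), (310, 563, -305, 84, 119), (316, 565, -306, 84, 48), (322, 568, -307, 84, 118), (328, 570, -308, 84, 119)]
280 [(302, 561, -302, 95, 51), (310, 563, -304, 93, 103), (316, 564, -309, 87, 51), (322, 567, -309, 88, 131), (328, 570, -307, 93, 49)]
[367 205]
```

View pics/g.png

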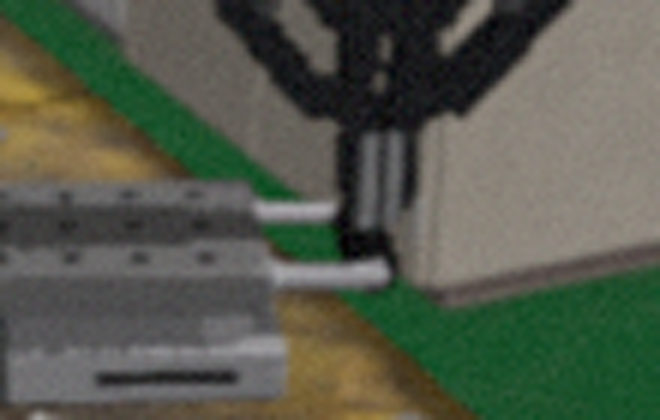

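Run:
```python
from h import *
m=np.array(imaging.get_calibration('wrist')['mount']);I=np.eye(4)
z=np.load('w1.npz')
im,d,K,T=cap('wrist')
for n,dd in(('open',z['d']),('shut',d)):
    C=cloud(dd,K,m)   # tool coordinates
    q=C[(dd>0)&(abs(C[...,0])<.05)&(abs(C[...,2])<.06)&(C[...,1]<.0)]*1000
    h,e=np.histogram(q[:,1],bins=np.arange(-70,3,4));print(n,list(zip(e.astype(int).tolist(),h.tolist())))
    for lo in(-70,-50,-40,-30,-20,-10):
        s=q[(q[:,1]>lo)&(q[:,1]<lo+10)]
        if len(s): print(lo,'x',s[:,0].min().round(),s[:,0].max().round(),'z',np.percentile(s[:,2],[0,10,50,90,100]).round())
```

```text
open [(-70, 627), (-66, 567), (-62, 530), (-58, 485), (-54, 443), (-50, 388), (-46, 309), (-42, 140), (-38, 1), (-34, 0), (-30, 0), (-26, 0), (-22, 0), (-18, 0), (-14, 0), (-10, 0), (-6, 0), (-2, 0)]
-70 x -14.0 10.0 z [-57. -50. -43.  48.  56.]
-50 x -13.0 10.0 z [-56. -47.  42.  46.  55.]
-40 x -10.0 6.0 z [-43. -43. -43.  42.  43.]
shut [(-70, 365), (-66, 451), (-62, 190), (-58, 245), (-54, 248), (-50, 228), (-46, 228), (-42, 186), (-38, 191), (-34, 115), (-30, 57), (-26, 4191), (-22, 1524), (-18, 615), (-14, 185), (-10, 42), (-6, 23), (-2, 16)]
-70 x -15.0 10.0 z [-27. -12.  -0.  11.  26.]
-50 x -13.0 -7.0 z [-14. -11.  -0.  11.  13.]
-40 x -13.0 -8.0 z [-14. -11.  -1.  10.  13.]
-30 x -41.0 29.0 z [-60. -58. -47.  -5.   6.]
-20 x -41.0 27.0 z [-60. -41. -28.  -3.   7.]
-10 x -40.0 20.0 z [-60. -58. -51. -41.   3.]
```

Here the images and the interface text disagree. The wrist depth and the side view (g.png) both show the fingers shut on top of the sleeve. The shut tips sit about 27 mm behind the reported TCP (about 40 mm when open), not at it. I'll use the measured tips from here on: open, go about 25 mm deeper, and pinch again.

Call:
jog_arm([
  [[0,-0.4,0],[0,0,0],0.1],
  [[0,-0.4,0],[0,0,0],0.1],
  [[0,-0.4,0],[0,0,0],0.1],
  [[0,-0.4,0],[0,0,0],0.1],
  [[0,0.1,0],[0,0,0],0.1],
  [[0,0.4,0],[0,0,0],0.1],
  [[0,0.5,0],[0,0,0],0.1],
  [[0,0.5,0],[0,0,0],0.1],
  [[0,0.5,0],[0,0,0],1],
  [[0,0.5,0],[0,0,0],1],
  [[0,0.5,0],[0,0,0],1],
  [[0,0.5,0],[0,0,0],1],
], squeeze=40)

```text
time: 6.25
eef_pos: [0.5594, -0.317, -0.004]
ee_rot: [[-0.371, 0.0, 0.929], [-0.929, -0.0, -0.371], [0.0, -1.0, 0.001]]
contact_force: [-4.7, 1.3, 6.2]
finger_gap: 0.22
```

Run:
```python
from h import *
o=robot.get_obs();print(o['time'],o['eef_pos'],o['finger_gap'],o['contact_force'])
```

```text
6.25 [ 0.55936932 -0.3169996  -0.0040454 ] 0.21984625340099698 [-4.68015996  1.34080711  6.15558741]
```

Gap 0.22 means the 20 mm sleeve is held. Now I'll swing up along the arc.

Call:
jog_arm([
  [[0,-0.2,-0.02],[0,0,0],1],
  [[0,-0.4,-0.06],[0,0,0],1],
  [[0,-0.6,-0.11],[0,0,0],1],
  [[0,-0.79,-0.17],[0,0,0],1],
  [[0,-0.98,-0.25],[0,0,0],1],
  [[0,-1.16,-0.33],[0,0,0],1],
  [[0,-1.34,-0.43],[0,0,0],1],
  [[0,-1.51,-0.54],[0,0,0],1],
  [[0,-1.67,-0.66],[0,0,0],1],
  [[0,-1.82,-0.79],[0,0,0],1],
  [[0,-1.97,-0.94],[0,0,0],1],
  [[0,-2.1,-1.09],[0,0,0],1],
])

```text
time: 7.45
eef_pos: [0.5086, -0.2967, 0.1014]
ee_rot: [[-0.371, 0.001, 0.929], [-0.929, -0.001, -0.371], [0.0, -1.0, 0.002]]
contact_force: [4.0, -3.5, 2.6]
finger_gap: 0.221
```

Call:
jog_arm([
  [[0,-0.13,-0.15],[0,0,0],1],
  [[0,-0.24,-0.32],[0,0,0],1],
  [[0,-0.35,-0.5],[0,0,0],1],
  [[0,-0.44,-0.68],[0,0,0],1],
  [[0,-0.52,-0.86],[0,0,0],1],
  [[0,-0.59,-1.05],[0,0,0],1],
  [[0,-0.64,-1.25],[0,0,0],1],
  [[0,-0.68,-1.44],[0,0,0],1],
  [[0,-0.71,-1.64],[0,0,0],1],
  [[0,-0.73,-1.85],[0,0,0],1],
  [[0,-0.73,-2.05],[0,0,0],1],
  [[0,-0.72,-2.23],[0,0,0],1],
])

```text
time: 8.65
eef_pos: [0.4043, -0.2551, 0.1369]
ee_rot: [[-0.371, 0.0, 0.929], [-0.929, -0.001, -0.371], [0.0, -1.0, 0.0]]
contact_force: [-1.5, -2.2, 9.1]
finger_gap: 0.218
```

Run:
```python
from h import *
o=robot.get_obs();print(o['time'],o['eef_pos'],o['finger_gap'],o['contact_force'])
g=o['eef_pos']+[0,0,.0457]; v=g-H; print('x',v@U,'z',v[2],'angle',np.arctan2(v[2],v@U)-np.arctan2(13,154))
```

```text
8.65 [ 0.4043111  -0.25507123  0.13693353] 0.21796432152379008 [-1.52984885 -2.22366649  9.13651241]
x -0.012887632728416556 z 0.15363353161547152 angle 1.5702700156601583
```

The plate is upright (angle about 1.57). Release it, lift off, and plan the tall block pick.

Call:
jog_arm([
  [[0,0,0],[0,0,0],0.1],
  [[0,0,0],[0,0,0],0.1],
  [[0,0,0],[0,0,0],0.1],
  [[0,0,0],[0,0,0],0.1],
  [[0,-0.6,0],[0,0,0],0.1],
  [[0,-1.5,0],[0,0,0],0.1],
  [[0,-1.7,0],[0,0,0],0.1],
  [[0,-1.7,0],[0,0,0],0.1],
])

```text
time: 9.45
eef_pos: [0.4057, -0.2557, 0.2225]
ee_rot: [[-0.371, 0.002, 0.929], [-0.929, -0.002, -0.371], [0.001, -1.0, 0.002]]
contact_force: [0.8, 0.9, -0.5]
finger_gap: 0.444
```

Run:
```python
from h import *
o=robot.get_obs();print(o['time'],o['eef_pos'],o['finger_gap'],o['joint_positions'])
# fixed cameras: is plate still upright; tall block unhidden?
for c in('side',):
    im,d,K,T=cap(c);C=cloud(d,K,T)
    m=(np.hypot(C[...,0]-.41,C[...,1]+.258)<.05)&(C[...,2]>.06)
    v=(C[m]-H);print('plate pts x(u) pct',np.percentile(v@U,[5,50,95]).round(4),'zmax',v[:,2].max())
p=np.array([.3265,-.309,.12]);Rt=rot(np.deg2rad(-52.5))
print(go(p,Rt))
```

```text
9.45 [ 0.40568898 -0.25565925  0.22252848] 0.444493903972475 [-7.23241891e-01 -5.77760529e-02  1.62011947e+00  9.72313332e-05
  1.57684226e+00 -3.43208495e-01]
plate pts x(u) pct [-0.044  -0.0094  0.0289] zmax 0.4096519346562267
([1.582, 2.017, -1.064], [-0.0, 5.121, -0.001])
```

Call:
jog_arm([
  [[1.58,0,-1.06],[0,5.12,0],-0.1],
  [[1.58,0,-1.06],[0,5.12,0],-0.1],
  [[1.58,0.3,-1.06],[0,5.12,0],-0.1],
  [[1.58,1.2,-1.06],[0,5.12,0],-0.1],
  [[1.58,2.0,-1.06],[0,5.12,0],-0.1],
  [[1.58,2.0,-1.06],[0,5.12,0],-0.1],
  [[1.58,2.0,-1.06],[0,5.12,0],-0.1],
])

```text
time: 10.2
eef_pos: [0.3264, -0.3086, 0.1211]
ee_rot: [[-0.793, -0.001, 0.609], [-0.609, 0.002, -0.793], [-0.0, -1.0, -0.002]]
contact_force: [0.4, -0.1, 0.8]
finger_gap: 0.55
```

Run:
```python
from h import *
o=robot.get_obs();print(o['time'],o['eef_pos'],o['finger_gap'],np.abs(o['qvel']).max())
im,d,K,T=cap('wrist');C=cloud(d,K,T)
m=(np.hypot(C[...,0]-.3265,C[...,1]+.309)<.03)&(C[...,2]>.042)&(C[...,2]<.056)
q=C[m]*1000;print(cv2.minAreaRect(q[:,:2].astype(np.float32)),q[:,2].mean())
# upright plate: handle/sleeve and seat
m=(np.hypot(C[...,0]-.41,C[...,1]+.26)<.07)&(C[...,2]>.06)
v=C[m]-H;print(m.sum(),'u',np.percentile(v@U,[2,50,98]).round(4),'z',np.percentile(v[:,2],[2,98]).round(3))
p=np.array([.3265,-.309,-.014]);print(go(p,rot(np.deg2rad(-52.5))))
```

```text
10.2 [ 0.32637025 -0.30861117  0.12113519] 0.5498963272080403 0.045657518968202956
((326.7687072753906, -307.7531433105469), (24.01865005493164, 23.6005859375), 38.05415725708008) 48.55595767158762
10721 u [-0.0246 -0.0153  0.0068] z [0.104 0.26 ]
([0.004, 2.727, -0.009], [-0.003, 0.005, -0.001])
```

Call:
jog_arm([
  [[0,0.9,0],[0,0,0],-0.1],
  [[0,1.8,0],[0,0,0],-0.1],
  [[0,2.4,0],[0,0,0],-0.1],
  [[0,2.7,0],[0,0,0],-0.1],
  [[0,2.7,0],[0,0,0],-0.1],
  [[0,2.7,0],[0,0,0],1],
  [[0,2.7,0],[0,0,0],1],
  [[0,2.7,0],[0,0,0],1],
  [[0,2.7,0],[0,0,0],1],
  [[0,2.7,0],[0,0,0],1],
], squeeze=40)

```text
time: 11.25
eef_pos: [0.3275, -0.31, -0.0118]
ee_rot: [[-0.793, 0.002, 0.609], [-0.609, -0.003, -0.793], [-0.0, -1.0, 0.003]]
contact_force: [0.3, 0.7, 7.4]
finger_gap: 0.275
```

Run:
```python
from h import *
o=robot.get_obs();print(o['time'],o['eef_pos'],o['finger_gap'],o['contact_force'])
p0=np.array(o['eef_pos']);R0=np.array(o['ee_rot'])
s=pl(0,.0866,-.009);print('seat',s)
z0=p0[2]
via=[p0[0],p0[1],z0+.08]
# hover: 80 mm up
off=np.array([0,0,0])
t=s.copy();t[2]=z0+.08;print('hover',go(t,rot(YAW-np.pi/2)))
t[2]=z0+.0215;print('place z',t, 'down from hover',(.08-.0215)/.05)
```

```text
11.25 [ 0.32747046 -0.31000395 -0.01184596] 0.27545652352293337 [0.32940923 0.71892689 7.36037389]
seat [ 0.49670687 -0.29196045  0.02      ]
hover ([-2.905, -1.594, 1.78], [-0.028, 9.884, -0.017])
place z [ 0.49670687 -0.29196045  0.00965404] down from hover 1.17
```

Held (23.4 mm). I'll go round the upright plate at low height, over the short block.

Run:
```python
from h import *
o=robot.get_obs();p0=np.array(o['eef_pos']);R0=np.array(o['ee_rot']);L=np.array([-U[1],U[0],0])
Rt=rot(YAW-np.pi/2)
for n,u,l in(('v1',-.065,-.115),('v2',.0866,-.115),('seat',.0866,0)):
    t=H+U*u+L*l;t[2]=p0[2]+.08;print(n,t.round(3),go(t,Rt))
```

```text
v1 [ 0.313 -0.342  0.068] ([0.621, -1.599, 0.346], [-0.028, 9.884, -0.017])
v2 [ 0.454 -0.399  0.068] ([-0.927, -1.59, 2.954], [-0.028, 9.884, -0.017])
seat [ 0.497 -0.292  0.068] ([-2.905, -1.594, 1.78], [-0.028, 9.884, -0.017])
```

Call:
jog_arm([
  [[0,-0.6,0],[0,0,0],1],
  [[0,-1.4,0],[0,0,0],1],
  [[0.6,-1.6,0.35],[0,0,0],1],
  [[0.3,-1.6,1.1],[0,1.2,0],1],
  [[-0.2,-1.6,1.9],[0,2.4,0],1],
  [[-0.7,-1.6,2.6],[0,3.6,0],1],
  [[-0.93,-1.6,2.95],[0,4.8,0],1],
  [[-0.93,-1.6,2.95],[0,6.0,0],1],
  [[-0.93,-1.6,2.95],[0,7.2,0],1],
  [[-0.93,-1.6,2.95],[0,8.5,0],1],
  [[-0.93,-1.6,2.95],[0,9.88,0],1],
  [[-0.93,-1.6,2.95],[0,9.88,0],1],
])

```text
time: 12.45
eef_pos: [0.4536, -0.3979, 0.0675]
ee_rot: [[-0.928, 0.001, -0.374], [0.374, -0.001, -0.928], [-0.001, -1.0, 0.001]]
contact_force: [-0.6, 0.2, -1.4]
finger_gap: 0.275
```

Run:
```python
from h import *
o=robot.get_obs();print(o['time'],o['eef_pos'],o['finger_gap'],o['contact_force'],o['joint_positions'])
im,d,K,T=cap('wrist');C=cloud(d,K,T);np.savez('w2.npz',im=im,d=d,K=K,T=T)
# base top (z~.02): edges; 
m=(abs(C[...,2]-.019)<.004);v=C[m]-H;L=np.array([-U[1],U[0],0])
uu=v@U;ll=v@L;k=(uu>-.03)&(uu<.2)&(abs(ll)<.06);print('base top',k.sum(),np.percentile(uu[k],[1,99]).round(4),np.percentile(ll[k],[1,99]).round(4))
t=pl(0,.0866,0);t[2]=o['eef_pos'][2];print(go(t,rot(YAW-np.pi/2)))
cv2.imwrite('pics/i.png',cv2.cvtColor(im,cv2.COLOR_RGB2BGR))
```

```text
12.45 [ 0.45358777 -0.39792622  0.0675061 ] 0.27510854140801655 [-0.61477969  0.22190987 -1.37555979] [-8.47760560e-01  2.88632575e-01  1.55468600e+00  2.06339369e-05
  1.29682900e+00  1.10594619e+00]
base top 12023 [0.0063 0.1212] [-0.0393  0.0406]
([-0.023, -0.005, -2.288], [-0.005, 0.033, -0.011])
```

View pics/i.png

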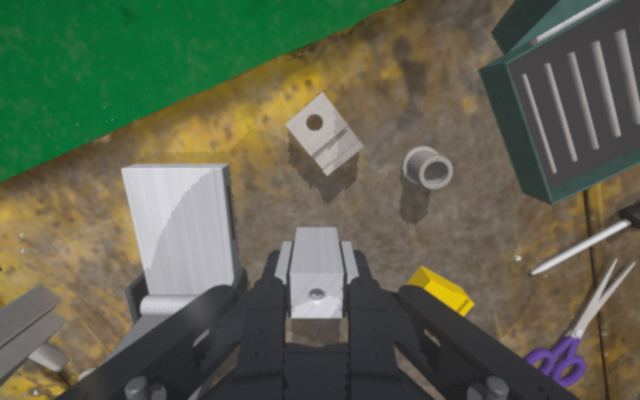

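i.png shows the block held upright at (317,270) and the base's top at (180,230). The base's measured edges confirm the middle line to within 1 mm. Place the block.

Call:
jog_arm([
  [[0,0,-0.7],[0,0,0],1],
  [[0,0,-1.5],[0,0,0],1],
  [[0,0,-2.1],[0,0,0],1],
  [[-0.02,0,-2.29],[0,0,0],1],
  [[-0.02,0.5,-2.29],[0,0,0],1],
  [[-0.02,0.9,-2.29],[0,0,0],1],
  [[-0.02,1.1,-2.29],[0,0,0],1],
  [[-0.02,1.17,-2.29],[0,0,0],1],
  [[-0.02,1.17,-2.29],[0,0,0],1],
  [[-0.02,1.17,-2.29],[0,0,0],1],
])

```text
time: 13.5
eef_pos: [0.497, -0.2923, 0.0085]
ee_rot: [[-0.929, 0.001, -0.37], [0.37, -0.001, -0.929], [-0.001, -1.0, 0.0]]
contact_force: [-0.4, -1.2, -1.4]
finger_gap: 0.276
```

Run:
```python
from h import *
o=robot.get_obs();print(o['time'],o['eef_pos'],o['finger_gap'],o['contact_force'],o['wrist_torque'])
```

```text
13.5 [ 0.496953   -0.29229139  0.00850136] 0.27574524849292703 [-0.44888045 -1.15730643 -1.4162734 ] [-0.01930953 -0.02789754  0.04696579]
```

Call:
jog_arm([
  [[0,0.02,0],[0,0,0],1],
  [[0,0.03,0],[0,0,0],1],
  [[0,0.03,0],[0,0,0],-0.1],
  [[0,0.03,0],[0,0,0],-0.1],
  [[0,0.03,0],[0,0,0],-0.1],
  [[0,0.03,0],[0,0,0],-0.1],
  [[0,-0.5,0],[0,0,0],-0.1],
  [[0,-1.2,0],[0,0,0],-0.1],
  [[0,-1.9,0],[0,0,0],-0.1],
  [[0,-2.0,0],[0,0,0],-0.1],
  [[0,-2.0,0],[0,0,0],-0.1],
])

```text
time: 14.6
eef_pos: [0.4971, -0.292, 0.1086]
ee_rot: [[-0.929, 0.001, -0.371], [0.371, -0.001, -0.929], [-0.002, -1.0, 0.0]]
contact_force: [0.0, -0.0, -1.1]
finger_gap: 0.548
```

Run:
```python
from h import *
L=np.array([-U[1],U[0],0])
o=robot.get_obs();print(o['time'],o['eef_pos'],o['finger_gap'],o['contact_force'])
for c in('wrist','side'):
    im,d,K,T=cap(c);C=cloud(d,K,T);s=pl(0,.0866,-.009)
    m=(np.hypot(*(C[...,:2]-s[:2]).transpose(2,0,1))<.03)&(C[...,2]>.062)&(C[...,2]<.077)
    q=C[m]
    if len(q)<15: print(c,len(q));continue
    r=cv2.minAreaRect((q[:,:2]*1000).astype(np.float32));v=np.array([*r[0],0])/1000-H
    print(c,r,'z',np.percentile(q[:,2],[5,50,95]).round(4),'u,l',v@U,v@L,len(q))
    m=(C[...,2]>.10)&(C[...,2]<.2);v=C-H;m&=(abs(v@L)<.03)&(abs(v@U)<.06)
    if m.sum()>20:
        a=(v@U)[m];b=C[...,2][m];print(c,'plate u at low/high',np.median(a[b<.12]).round(4),np.median(a[(b>.13)&(b<.145)]).round(4))
# next: hover over upright handle
t=pl(1.571,.154,.013)+[0,0,.15-.0457];t2=t.copy();t2[2]+=0
print('hover',go(t,rot(YAW)))
```

```text
14.6 [ 0.49705785 -0.29199785  0.10857826] 0.5483380943572189 [ 0.01516817 -0.01693654 -1.09045704]
wrist ((496.5875244140625, -291.04107666015625), (23.875856399536133, 24.43033790588379), 67.95397186279297) z [0.0648 0.0688 0.0699] u,l 0.08614775951335356 0.0008093072678818025 905
wrist plate u at low/high -0.0054 nan
side ((495.8643493652344, -292.73187255859375), (25.775524139404297, 23.623619079589844), 65.47898864746094) z [0.0631 0.0694 0.0711] u,l 0.08610420894332267 -0.001029136712572997 89
side plate u at low/high nan 0.0007
hover ([1.986, -3.613, 0.005], [0.015, -14.996, 0.007])
  return _methods._mean(a, axis=axis, dtype=dtype,
  ret = ret.dtype.type(ret / rcount)
```

The tall block is on its seat (0.5 to 1 mm off, upright, top at 70 mm). Back to the handle.

Call:
jog_arm([
  [[0,-0.9,0],[0,-1.3,0],0.1],
  [[0,-1.8,0],[0,-2.7,0],0.1],
  [[0,-2.7,0],[0,-4.1,0],0.1],
  [[0,-3.6,0],[0,-5.5,0],0.1],
  [[0.6,-3.6,0],[0,-6.9,0],0.1],
  [[1.2,-3.6,0],[0,-8.3,0],0.1],
  [[1.8,-3.6,0],[0,-9.7,0],0.1],
  [[2.0,-3.6,0],[0,-11.1,0],0.1],
  [[2.0,-3.6,0],[0,-12.5,0],0.1],
  [[2.0,-3.6,0],[0,-13.9,0],0.1],
  [[2.0,-3.6,0],[0,-15.0,0],0.1],
  [[2.0,-3.6,0],[0,-15.0,0],0.1],
])

```text
time: 15.9
eef_pos: [0.4037, -0.2545, 0.2863]
ee_rot: [[-0.369, -0.002, 0.929], [-0.929, 0.002, -0.369], [-0.001, -1.0, -0.002]]
contact_force: [0.5, 0.5, -0.1]
finger_gap: 0.452
```

Run:
```python
from h import *
o=robot.get_obs();print(o['time'],o['eef_pos'],o['finger_gap'],o['joint_positions'])
t=np.array([.4043,-.2551,.1369]);print(go(t,rot(YAW)))
L=np.array([-U[1],U[0],0])
im,d,K,T=cap('wrist');C=cloud(d,K,T);v=C-H;m=(v[...,2]>.15)&(v[...,2]<.18)&(abs(v@L)<.06)&(abs(v@U)<.05)
q=v[m];print('sleeve/arms',len(q),'u',np.percentile(q@U,[2,50,98]).round(4),'l',np.percentile(q@L,[2,50,98]).round(4),q[:,2].max())
P=pl(0,.154,.013)
for t in (1.45,1.50,1.571): print(t,(pl(t,.154,.013)-H)@U)
```

```text
15.9 [ 0.40368715 -0.25453336  0.28633283] 0.45246963018733505 [-7.24246281e-01 -6.85369912e-02  1.50338036e+00  7.58631562e-05
  1.70896171e+00 -3.46205729e-01]
([0.008, 2.989, 0.022], [0.02, 0.023, -0.008])
sleeve/arms 940 u [-0.0227 -0.0136 -0.0037] l [-0.024   0.0039  0.0288] 0.16489901777407204
1.45 0.005652157599085811
1.5 -0.0020739057690264484
1.571 -0.013031365403731033
```

Call:
jog_arm([
  [[0,0.9,0.02],[0,0,0],0.1],
  [[0,1.8,0.02],[0,0,0],0.1],
  [[0,2.5,0.02],[0,0,0],0.1],
  [[0,2.99,0.02],[0,0,0],0.1],
  [[0,2.99,0.02],[0,0,0],0.1],
  [[0,2.99,0.02],[0,0,0],1],
  [[0,2.99,0.02],[0,0,0],1],
  [[0,2.99,0.02],[0,0,0],1],
  [[0,2.99,0.02],[0,0,0],1],
  [[0,2.99,0.02],[0,0,0],1],
], squeeze=40)

```text
time: 16.95
eef_pos: [0.4052, -0.2554, 0.1393]
ee_rot: [[-0.371, 0.001, 0.929], [-0.929, -0.001, -0.371], [0.001, -1.0, 0.002]]
contact_force: [1.0, 1.1, 7.5]
finger_gap: 0.217
```

Run:
```python
from h import *
o=robot.get_obs();print(o['time'],o['eef_pos'],o['finger_gap'],o['contact_force'])
g=pl(1.571,.154,.013);Rt=rot(YAW)
print([(Rt.T@(pl(t,.154,.013)-g)/.05).round(2).tolist()[1:] for t in np.linspace(1.571,.5236,25)[1:]])
```

```text
16.95 [ 0.40519098 -0.2553508   0.13930216] 0.21740290771794119 [0.98023423 1.14937558 7.53363343]
[[-0.01, 0.13], [-0.01, 0.27], [-0.01, 0.4], [0.0, 0.54], [0.02, 0.67], [0.04, 0.81], [0.06, 0.94], [0.1, 1.07], [0.13, 1.2], [0.18, 1.33], [0.23, 1.45], [0.28, 1.58], [0.34, 1.7], [0.41, 1.81], [0.48, 1.93], [0.55, 2.04], [0.63, 2.15], [0.72, 2.25], [0.81, 2.36], [0.9, 2.45], [1.0, 2.55], [1.1, 2.63], [1.21, 2.72], [1.31, 2.8]]
```

Call:
jog_arm([
  [[0,-0.01,0.13],[0,0,0],1],
  [[0,-0.01,0.27],[0,0,0],1],
  [[0,-0.01,0.4],[0,0,0],1],
  [[0,0,0.54],[0,0,0],1],
  [[0,0.02,0.67],[0,0,0],1],
  [[0,0.04,0.81],[0,0,0],1],
  [[0,0.06,0.94],[0,0,0],1],
  [[0,0.1,1.07],[0,0,0],1],
  [[0,0.13,1.2],[0,0,0],1],
  [[0,0.18,1.33],[0,0,0],1],
  [[0,0.23,1.45],[0,0,0],1],
  [[0,0.28,1.58],[0,0,0],1],
])

```text
time: 18.15
eef_pos: [0.4788, -0.2847, 0.1244]
ee_rot: [[-0.371, 0.001, 0.929], [-0.929, -0.001, -0.371], [0.0, -1.0, 0.001]]
contact_force: [0.5, -0.8, 1.9]
finger_gap: 0.218
```

Call:
jog_arm([
  [[0,0.06,0.12],[0,0,0],1],
  [[0,0.13,0.23],[0,0,0],1],
  [[0,0.2,0.35],[0,0,0],1],
  [[0,0.27,0.46],[0,0,0],1],
  [[0,0.35,0.57],[0,0,0],1],
  [[0,0.44,0.67],[0,0,0],1],
  [[0,0.53,0.78],[0,0,0],1],
  [[0,0.62,0.87],[0,0,0],1],
  [[0,0.72,0.97],[0,0,0],1],
  [[0,0.82,1.05],[0,0,0],1],
  [[0,0.92,1.13],[0,0,0],1],
  [[0,0.98,1.18],[0,0,0],1],
])

```text
time: 19.35
eef_pos: [0.5334, -0.3065, 0.0746]
ee_rot: [[-0.371, 0.0, 0.929], [-0.929, -0.0, -0.371], [-0.0, -1.0, 0.0]]
contact_force: [4.1, -3.5, 2.0]
finger_gap: 0.22
```

Run:
```python
from h import *
o=robot.get_obs();print(o['time'],o['eef_pos'],o['finger_gap'],o['contact_force'])
g=o['eef_pos']+np.array([0,0,.0457])-[0,0,.002]; v=g-H; print('angle',np.arctan2(v[2],v@U)-np.arctan2(13,154),np.hypot(v[2],v@U))
L=np.array([-U[1],U[0],0])
im,d,K,T=cap('side');C=cloud(d,K,T);v=C-H;q=v[(abs(v@L)<.03)&(v@U>.0)&(v@U<.11)&(v[...,2]>.02)&(v[...,2]<.10)]
x,z=q@U,q[:,2]
k=np.abs(z-(x*np.tan(.52)+.024))<.012
p=np.polyfit(x[k],z[k],1);print('face fit',k.sum(),np.arctan(p[0]),p[1]*np.cos(np.arctan(p[0])))
```

```text
19.35 [ 0.53343444 -0.30645521  0.07460041] 0.21971315598482602 [ 4.14714336 -3.54183325  2.04486986]
angle 0.53203334983565 0.15450474655996996
face fit 614 0.5064548607174633 0.022157620966233242
```

Call:
jog_arm([
  [[0,0.02,0.01],[0,0,0],1],
  [[0,0.04,0.02],[0,0,0],1],
  [[0,0.06,0.03],[0,0,0],1],
  [[0,0.06,0.03],[0,0,0],1],
])

```text
time: 19.8
eef_pos: [0.5345, -0.3069, 0.0729]
ee_rot: [[-0.371, 0.0, 0.929], [-0.929, -0.0, -0.371], [0.0, -1.0, 0.0]]
contact_force: [-0.8, 0.9, 15.9]
finger_gap: 0.217
```

Run:
```python
from h import *
o=robot.get_obs();print(o['time'],o['eef_pos'],o['finger_gap'],o['contact_force'])
g=o['eef_pos']+np.array([0,0,.0457])-[0,0,.002]; v=g-H; print('angle',np.arctan2(v[2],v@U)-np.arctan2(13,154),np.hypot(v[2],v@U))
```

```text
19.8 [ 0.53452895 -0.30691844  0.07288446] 0.21736957041795385 [-0.84385031  0.88676665 15.9051468 ]
angle 0.5185239121872736 0.1544967494546574
```

The roller rests on the block (15.9 N pressing back). Release with a narrow opening and lift off.

Call:
jog_arm([
  [[0,-0.03,-0.01],[0,0,0],0.35],
  [[0,-0.03,-0.01],[0,0,0],0.35],
  [[0,-0.03,-0.01],[0,0,0],0.35],
  [[0,-0.5,-0.01],[0,0,0],0.35],
  [[0,-1.2,-0.01],[0,0,0],0.35],
  [[0,-2.0,0],[0,0,0],-0.2],
  [[0,-2.6,0],[0,0,0],-0.4],
  [[0,-2.6,0],[0,0,0],-0.4],
])

```text
time: 20.6
eef_pos: [0.5354, -0.3075, 0.2064]
ee_rot: [[-0.371, 0.005, 0.929], [-0.929, -0.003, -0.371], [0.001, -1.0, 0.006]]
contact_force: [0.6, 0.5, 0.1]
finger_gap: 0.699
```

Run:
```python
from h import *
o=robot.get_obs();print(o['time'],o['eef_pos'],o['finger_gap'],o['joint_positions'])
L=np.array([-U[1],U[0],0])
for c in('side','wrist'):
    im,d,K,T=cap(c);C=cloud(d,K,T);v=C-H
    q=v[(abs(v@L)<.034)&(v@U>.0)&(v@U<.09)&(v[...,2]>.01)&(v[...,2]<.10)];x,z=q@U,q[:,2]
    k=np.abs(z-(x*np.tan(.5236)+.0242))<.008
    for i in range(3):
        p=np.polyfit(x[k],z[k],1);k=abs(z-np.polyval(p,x))<.003
    a=np.arctan(p[0]);print(c,'face',k.sum(),a,p[1]*np.cos(a))
    w=(np.hypot(C[...,0]-.5078,C[...,1]+.426)<.045)&(C[...,2]>.012)&(C[...,2]<.03)
    if w.sum()>50: print('insert',cv2.minAreaRect((C[w][:,:2]*1000).astype(np.float32)),w.sum())
p=np.array([.5078,-.426,.10])
for h in(-73,107): print(h,go(p,rot(np.deg2rad(h))))
```

```text
20.6 [ 0.53536131 -0.30746114  0.20644591] 0.698668235272685 [-6.46088909e-01  2.34516575e-01  1.33544057e+00  9.56412246e-05
  1.56595016e+00 -2.66008972e-01]
side face 586 0.5230759591077075 0.02085050291329302
insert ((507.6826477050781, -426.8284912109375), (53.96898651123047, 37.904937744140625), 18.375713348388672) 428
wrist face 4263 0.5218318134809562 0.02035773575256739
insert ((508.24298095703125, -424.6612854003906), (50.239707946777344, 37.19506072998047), 16.91978645324707) 915
-73 ([2.412, 2.038, 0.394], [0.001, 8.536, -0.0])
107 ([2.412, 2.038, 0.394], [-0.001, -21.464, -0.001])
```

The plate stands at 0.522–0.523 rad, resting on the block. Now the grey insert.

Call:
jog_arm([
  [[1.0,0,0.2],[0,1.4,0],-0.4],
  [[2.0,0,0.39],[0,2.8,0],-0.4],
  [[2.41,0.4,0.39],[0,4.2,0],-0.4],
  [[2.41,1.0,0.39],[0,5.6,0],-0.4],
  [[2.41,1.6,0.39],[0,7.0,0],-0.4],
  [[2.41,2.04,0.39],[0,8.5,0],-0.4],
  [[2.41,2.04,0.39],[0,8.54,0],-0.4],
  [[2.41,2.04,0.39],[0,8.54,0],-0.4],
])

```text
time: 21.5
eef_pos: [0.5074, -0.4256, 0.0996]
ee_rot: [[-0.955, -0.001, 0.296], [-0.296, 0.001, -0.955], [0.001, -1.0, -0.002]]
contact_force: [0.2, 0.0, 0.4]
finger_gap: 0.7
```

Run:
```python
from h import *
o=robot.get_obs();print(o['time'],o['eef_pos'],o['finger_gap'])
m=np.array(imaging.get_calibration('wrist')['mount'])
im,d,K,T=cap('wrist');C=cloud(d,K,T)
w=(np.hypot(C[...,0]-.5078,C[...,1]+.426)<.045)&(C[...,2]>.01)&(C[...,2]<.03)
print('insert',cv2.minAreaRect((C[w][:,:2]*1000).astype(np.float32)),w.sum())
t=cloud(d,K,m);s=t[(d>0)&(abs(t[...,0])<.02)&(abs(t[...,2])<.06)&(t[...,1]<-.025)];print('tip y',np.sort(s[:,1])[-40::8].round(4))
z=np.load('w2.npz');t=cloud(z['d'],K,m);s=t[(z['d']>0)&(abs(t[...,0])<.02)&(abs(t[...,2])>.013)&(abs(t[...,2])<.03)&(t[...,1]<-.02)];print('tip y@23mm',np.sort(s[:,1])[-40::8].round(4))
print(go([.5078,-.4257,-.026],rot(np.deg2rad(-73))))
```

```text
21.5 [ 0.50744423 -0.4255518   0.09964463] 0.6997992943573781
insert ((508.1658935546875, -425.0464172363281), (50.0443115234375, 35.99728775024414), 17.66508674621582) 2066
tip y [-0.0318 -0.0315 -0.0312 -0.0309 -0.0305]
tip y@23mm [-0.0314 -0.031  -0.0304 -0.0299 -0.0293]
([-0.0, 2.536, -0.006], [-0.002, 0.038, -0.001])
```

Call:
jog_arm([
  [[0,0.8,0],[0,0,0],-0.4],
  [[0,1.6,0],[0,0,0],-0.4],
  [[0,2.2,0],[0,0,0],-0.4],
  [[0,2.47,0],[0,0,0],-0.4],
  [[0,2.47,0],[0,0,0],-0.4],
  [[0,2.47,0],[0,0,0],1],
  [[0,2.47,0],[0,0,0],1],
  [[0,2.47,0],[0,0,0],1],
  [[0,2.47,0],[0,0,0],1],
  [[0,2.47,0],[0,0,0],1],
], squeeze=50)

```text
time: 22.55
eef_pos: [0.5087, -0.4269, -0.0208]
ee_rot: [[-0.956, 0.003, 0.292], [-0.292, -0.003, -0.956], [-0.002, -1.0, 0.003]]
contact_force: [0.4, -0.3, 8.4]
finger_gap: 0.414
```

Run:
```python
from h import *
o=robot.get_obs();print(o['time'],o['eef_pos'],o['finger_gap'],o['contact_force'])
```

```text
22.55 [ 0.50867039 -0.42685232 -0.02075944] 0.414033983221042 [ 0.35987519 -0.28568785  8.4194564 ]
```

Held (35 mm). Work out the tilted placing: bottom face 1 mm off the plate, 3 mm short of the bar, then let it slide.

Run:
```python
from h import *
o=robot.get_obs();t=np.deg2rad(30)
Rt=rot(YAW-np.pi/2,t,YAW)
print(Rt.round(3), 'plate normal dot',Rt[:,1]@(pl(t,0,1)-pl(t,0,0)))
lift=o['eef_pos']+np.array([0,0,.15]);R0=o['ee_rot']
for b in(.0812,.0012):
    p=pl(t,.029,b);print(b,p.round(4),'from grasp',go(p,Rt))
p=pl(t,.029,.0812);print(go(pl(t,.029,.0012),Rt,p,Rt))
print(o['joint_positions'])
```

```text
[[-0.804  0.464 -0.371]
 [ 0.322 -0.186 -0.928]
 [-0.5   -0.866  0.   ]] plate normal dot -1.0
0.0812 [ 0.4019 -0.254   0.1138] from grasp ([1.026, -2.706, -3.921], [1.669, 6.322, 4.78])
0.0012 [ 0.4391 -0.2689  0.0445] from grasp ([0.405, -1.318, -3.424], [1.669, 6.322, 4.78])
([-0.0, 1.6, -0.0], [0.0, 0.0, 0.0])
[-8.14123247e-01  4.86152591e-01  1.47446492e+00  9.22118968e-05
  1.17737179e+00  4.59823155e-01]
```

Call:
jog_arm([
  [[0,-0.8,0],[0,0,0],1],
  [[0,-1.7,0],[0,0,0],1],
  [[0,-2.6,0],[0.2,0.8,0.6],1],
  [[0,-3.3,-0.3],[0.45,1.7,1.3],1],
  [[0.2,-3.5,-1.0],[0.7,2.6,2.0],1],
  [[0.4,-3.5,-1.8],[0.95,3.6,2.7],1],
  [[0.6,-3.3,-2.6],[1.2,4.5,3.4],1],
  [[0.8,-3.0,-3.3],[1.4,5.4,4.1],1],
  [[1.0,-2.8,-3.8],[1.67,6.32,4.78],1],
  [[1.03,-2.71,-3.92],[1.67,6.32,4.78],1],
  [[1.03,-2.71,-3.92],[1.67,6.32,4.78],1],
  [[1.03,-2.71,-3.92],[1.67,6.32,4.78],1],
])

```text
time: 23.75
eef_pos: [0.402, -0.2545, 0.114]
ee_rot: [[-0.805, 0.463, -0.371], [0.321, -0.185, -0.929], [-0.499, -0.867, 0.0]]
contact_force: [0.3, -0.1, -3.9]
finger_gap: 0.413
```

Run:
```python
from h import *
o=robot.get_obs();print(o['time'],o['eef_pos'],o['finger_gap'],o['contact_force'],o['joint_positions'],np.abs(o['qvel']).max())
t=np.deg2rad(30);Rt=rot(YAW-np.pi/2,t,YAW);print(go(pl(t,.029,.0012),Rt))
im,d,K,T=cap('wrist');C=cloud(d,K,T)
L=np.array([-U[1],U[0],0]);v=C-H;a=(v@U)*np.cos(t)+v[...,2]*np.sin(t);b=-(v@U)*np.sin(t)+v[...,2]*np.cos(t);l=v@L
k=(abs(b-.0205)<.003)&(a>0)&(a<.13)&(abs(l)<.05);print('face',k.sum(),np.percentile(a[k],[1,99]),np.percentile(l[k],[1,99]))
m=np.array(imaging.get_calibration('wrist')['mount']);tc=cloud(d,K,m)
k=(d>0)&(abs(tc[...,2])<.02)&(abs(tc[...,0])<.035)&(tc[...,1]>-.06)&(tc[...,1]<-.015);q=tc[k];print('held insert x',np.percentile(q[:,0],[1,99]),'y',np.percentile(q[:,1],[1,50,99]))
cv2.imwrite('pics/j.png',cv2.cvtColor(im,cv2.COLOR_RGB2BGR))
```

```text
23.75 [ 0.40197277 -0.25449495  0.11401776] 0.41311369129556064 [ 0.33145497 -0.12024891 -3.87026105] [-0.92163209 -0.36425167  2.18250775  0.33600179  0.89338132  0.87423491] 0.02898934340525715
([0.003, 1.601, -0.008], [-0.0, 0.008, 0.014])
face 11233 [0.00841882 0.11497741] [-0.03738316  0.03887766]
held insert x [-0.02382339  0.02542467] y [-0.05811438 -0.04459025 -0.0227594 ]
```

View pics/j.png

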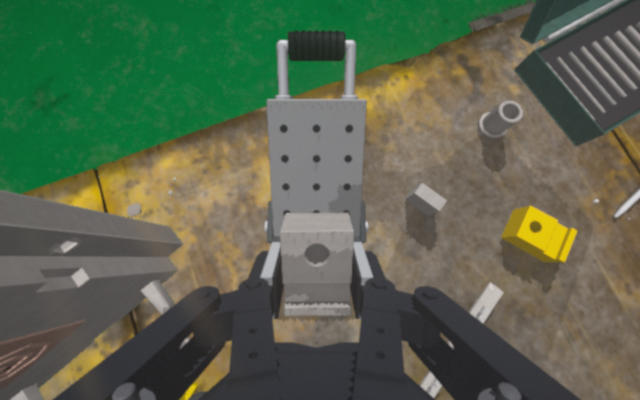

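j.png shows the insert at (316,265), square to the plate and centred on it (edges 280–354 against the plate's 268–365). Lower it and release.

Call:
jog_arm([
  [[0,0.5,-0.01],[0,0,0],1],
  [[0,1.0,-0.01],[0,0,0],1],
  [[0,1.35,-0.01],[0,0,0],1],
  [[0,1.5,-0.01],[0,0,0],1],
  [[0,1.58,-0.01],[0,0,0],1],
  [[0,1.6,-0.01],[0,0,0],1],
  [[0,1.6,-0.01],[0,0,0],1],
])

```text
time: 24.5
eef_pos: [0.4385, -0.268, 0.0434]
ee_rot: [[-0.805, 0.462, -0.372], [0.323, -0.184, -0.928], [-0.498, -0.867, -0.001]]
contact_force: [-0.3, 0.4, -2.8]
finger_gap: 0.415
```

Run:
```python
from h import *
o=robot.get_obs();print(o['time'],o['eef_pos'],o['finger_gap'],o['contact_force'])
```

```text
24.5 [ 0.43851381 -0.26796534  0.04344456] 0.4151247715071215 [-0.29968573  0.44287895 -2.78030054]
```

Call:
jog_arm([
  [[0,0.015,0],[0,0,0],1],
  [[0,0.015,0],[0,0,0],1],
  [[0,0.015,0],[0,0,0],0.1],
  [[0,0.015,0],[0,0,0],0],
  [[0,0,0],[0,0,0],-0.2],
  [[0,0,0],[0,0,0],-0.2],
  [[0,0,0],[0,0,0],-0.2],
  [[0,-0.4,0],[0,0,0],-0.2],
  [[0,-1.0,0],[0,0,0],-0.2],
  [[0,-1.8,0],[0,0,0],-0.2],
  [[0,-2.0,0],[0,0,0],-0.2],
  [[0,-2.0,0],[0,0,0],-0.2],
])

```text
time: 25.7
eef_pos: [0.3922, -0.2499, 0.1312]
ee_rot: [[-0.804, 0.464, -0.372], [0.322, -0.186, -0.928], [-0.5, -0.866, 0.0]]
contact_force: [0.1, 0.5, -0.2]
finger_gap: 0.598
```

```bash
cat > chk.py <<'E'
from h import *
o=robot.get_obs();print(o['time'],o['eef_pos'],o['finger_gap'],o['contact_force'])
L=np.array([-U[1],U[0],0])
for c in('wrist','side'):
    im,d,K,T=cap(c);C=cloud(d,K,T);v=C-H
    x=v@U;z=v[...,2];l=v@L
    k=(abs(z-(x*np.tan(.5236)+.0242))<.006)&(abs(l)<.037)&(x>.06)&(x<.095)
    p=np.polyfit(x[k],z[k],1);t=np.arctan(p[0]);print(c,'angle',t,k.sum())
    t=.5236;a=x*np.cos(t)+z*np.sin(t);b=-x*np.sin(t)+z*np.cos(t)
    k=(b>.036)&(b<.052)&(a>-.02)&(a<.08)&(abs(l)<.045)
    r=cv2.minAreaRect((np.stack([a[k],l[k]],1)*1000).astype(np.float32));print(c,'insert a,l',r,'b',np.percentile(b[k],[5,50,95]).round(4),k.sum())
    k=(b>.028)&(b<.036)&(a>-.015)&(a<.005)&(abs(l)<.045);
    if k.sum()>20:print('bar a',np.percentile(a[k],[2,50,98]).round(4),k.sum())
    cv2.imwrite(f'pics/k_{c}.png',cv2.cvtColor(im,cv2.COLOR_RGB2BGR))
E
python3 chk.py
```

```text
25.7 [ 0.39222585 -0.24993453  0.13122008] 0.5980207613184894 [ 0.13611408  0.47228468 -0.21412962]
wrist angle 0.5073089225008923 3688
wrist insert a,l ((24.83110809326172, 0.7855167388916016), (49.681495666503906, 36.11146545410156), 0.08120695501565933) b [0.0394 0.0449 0.0462] 2277
bar a [-0.0082 -0.0045 -0.0003] 481
side angle 0.4911152392178933 242
side insert a,l ((25.577659606933594, -1.1791152954101562), (50.16843032836914, 38.32129669189453), 0.5034952759742737) b [0.0366 0.0432 0.0464] 245
bar a [-0.0066 -0.0022  0.0047] 41
```

View pics/k_wrist.png

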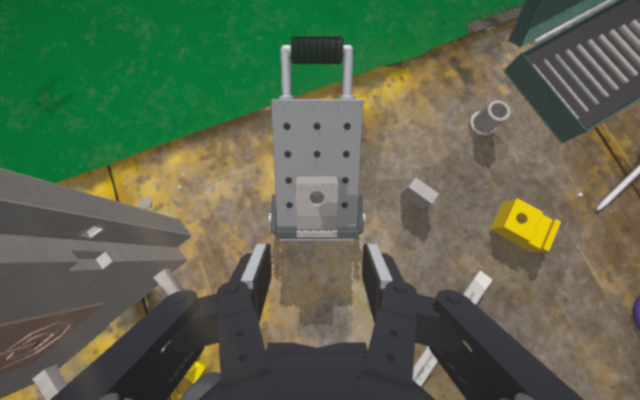

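k_wrist.png shows the insert flat at (317,205) against the bar (row 237), square and on the middle line. The angle fit in that check used a short window, so I'll refit it robustly and confirm the block before handing in.

Run:
```python
from h import *
L=np.array([-U[1],U[0],0])
for c in('wrist','side','wrist','side'):
    im,d,K,T=cap(c);C=cloud(d,K,T);v=C-H;x=v@U;z=v[...,2];l=v@L
    k0=(abs(l)<.036)&(x>.0)&(x<.088)&((abs(l)>.022)|(x>.052));r=z-(x*np.tan(.5236)+.0242);k=k0&(abs(r)<.008)
    for i in range(4):
        p=np.polyfit(x[k],z[k],1);k=k0&(abs(z-np.polyval(p,x))<.002)
    t=np.arctan(p[0]);print(c,'angle',t,'b',p[1]*np.cos(t),k.sum())
o=robot.get_obs();print(o['time'],o['contact_force'],np.abs(o['qvel']).max())
```

```text
wrist angle 0.5225259730370319 b 0.02038554903521202 6107
side angle 0.5207670124691867 b 0.021121845951392465 356
wrist angle 0.5226073587757946 b 0.020399517290213776 6151
side angle 0.5228588608353529 b 0.020864621559886474 350
26.0 [-0.24505406 -0.63235081 -0.43790533] 0.004886059241693234
```

```bash
python3 -c "
from bench import job
print(job.finish_job())"
```

```text
the job is handed in; nothing more can be done
None
```

I finished the job and handed it in at about 26 s of the 72 s; no verdict was reported. I swung the plate upright, stood the tall block on its seat and lowered the plate by its handle onto it. I then laid the grey insert on the tilted plate, where it slid to the stop bar.

**Last checks:**
- **Plate angle:** 0.521–0.523 rad, with 0.5236 being 30 degrees. The roller pressed back with 16 N before I let go of the handle.
- **Tall block:** within about 1 mm of its place when set down. I did not measure it directly after lowering the plate. The steady angle says it still carries the roller.
- **Insert:** lies flat, with its middle 24.8 mm (wrist camera) to 25.6 mm (side camera) up from the bar. It is within 1.2 mm of the middle line and square within about 0.5 degrees.
- **Robot:** the gripper is clear of everything and reads almost no force.
- **Short block and bushings:** never reached for or gripped. I did not measure their places at the end.

**What failed or disagreed:**
- **Fingertip position:** the shut fingertips stand about 27 mm behind the reported TCP, not at it as the text says. My first pinch therefore closed on top of the sleeve and pressed on it with about 30 N. I measured the offset from the depth images and used it for every later grasp.
- **One angle reading:** a first check through too short a window gave 0.49–0.51 rad. The robust refit gave the values above, twice from each camera.

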